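Open the push-and-turn safety bottle

TASK

Open the amber bottle's safety cap: press the cap down against its spring, keep it pressed while you turn it counterclockwise (seen from above) until it comes up against its end stop, lift it off, and set it down, right way up and gently, on the middle of the loose wooden coaster. Do not ram the cap down or wrench it against its stops, and leave the other things where they are.

Things in the scene. Friction and masses are not known exactly. Their poses are not given: they have to be found in the camera images.
- cap: Black round ribbed safety cap, 52 mm diameter, 36 mm high, about 45 g, loose, with a small raised pointer rib (1.5 mm) on its top along its +x. Origin: centre of its lower rim, z up. Closed, the rim is 138 mm above the worktop, the top 174 mm. Turning it counterclockwise seen from above opens it, but only while it is held pressed down; clockwise it soon runs against a wall.
- cap_grip (a point): Point on the cap's axis, 26 mm above its rim: a good TCP height for a grasp from above (fingertips then 7 mm above the rim; the bottle's shoulder is 26 mm or more below the rim). A 40 N grip neither slips nor harms the cap.
- cap_lug (a point): Top of one of the cap's 3 inner lugs (24 degrees wide, 4 mm high, at the rim), 20 mm off the axis. Closed, they sit under ledges of the neck. They pass the lock 3 to 11 mm down (hidden): push until the hard stop 1 mm further on is felt. Turn, held down, to the end wall (felt 61 to 85 degrees from closed, hidden); only in the last 10 degrees before it can they rise.
- bottle: Amber bottle, 86 mm diameter, fixed to the worktop in a steel cup (foot 112 mm across): it neither turns nor moves. Origin: centre of the underside, z up, x along the closed cap's pointer rib. The contact forces between cap and bottle (stopper included) must stay below 65 N in sum: stop turning when the wall gives 0.15 to 0.4 N m.
- neck (a point): On the bottle's axis at the underside of the neck's ledges, 142 mm above the worktop. Neck 34 mm diameter, top 6 mm above this point; ledges reach out to 43 mm diameter, locking lips hang 3 to 11 mm below them. Once free the spring raises the cap 2 to 11 mm above closed; then it lifts straight off: 40 mm above closed it is clear.
- stopper: Grey spring-loaded stopper in the bottle's mouth, 24 mm diameter, slides up and down only and pushes on the inside of the cap's top (24 mm above the rim). Origin: centre of its top. Spring 1 N per mm: 2.5 to 10.5 N with the cap closed, 13.5 N where the lugs come free, 14.5 N at the hard stop, then rigid. A push of 17 to 22 N is right; more than 32 N between cap and stopper is too much.
- coaster: Square wooden coaster, 90x84x9 mm, lying loose and flat on the worktop. Origin: centre of the underside, z up.
- jigger: Bystander: small steel jigger, 37x37x68, standing (mm). Origin: centre of the underside. Leave alone.
- shaker: Bystander: small steel shaker, 64x64x182, standing (mm). Origin: centre of the underside. Leave alone.
- highball: Bystander: highball glass, 69x69x154, standing (mm). Origin: centre of the underside. Leave alone.
- matchbox: Bystander: small flat box, 50x63x18, lying (mm). Origin: centre of the underside. Leave alone.
- corkscrew: Bystander: folded waiter's corkscrew, 41x112x16, lying (mm). Origin: centre of the underside. Leave alone.
- strainer: Bystander: flat steel cocktail strainer, 112x175x11, lying (mm). Origin: centre of the underside. Leave alone.
Things that resemble listed ones, but are neither listed nor needed, are in the scene too. What is meant by the coaster is not red or yellow, and is the larger of those in its own colour.

How it is judged:
By the outcome, as a careful person would: the job done as asked, in the order asked, and still so for the second after the job is handed in, with the robot touching nothing.
It also fails if it takes over 64 s, if anything falls off the work surface, if the arm or the gripper's body presses on something with over 40 N, if the wrist force passes 120 N, or if a joint passes its speed limit or range.

ROBOT

A 6-joint arm with a two-finger parallel gripper is mounted at the origin on a cart in front of the work surface, level with it; the furniture and walls round the work are solid. World frame = base frame: x ahead of the robot, y to its left, z up, the work surface at z = 0. Lengths are in m, angles in rad, forces in N, time in s.
With the tool pointing down it reaches from about 0.25 to 0.775 m from the base axis. Payload 4 kg.
Tool frame: the origin (TCP) lies between the finger pads, 19 mm behind the fingertips; this is the grasp point; z points along the fingers, y is the line along which they close (so a half turn about z gives the same grasp; the last joint's range is limited). The gripper opens to 94 mm and grips with 3 to 60 N. Pads are 16 mm wide; open, the fingers measure 119 mm over their backs; the gripper's body (75 mm by 177 mm) begins 78 mm behind the grasp point.
Start: joints at [1.177, 0.087, 1.371, -0, 1.684, -0.103], TCP at [0.158, 0.527, 0.224] pointing down, gripper open.
Joint ranges: [-3.1, 3.1], [-0.76, 2.03], [0.27, 2.55], [-1.08, 4.22], [0.17, 2.65], [-2.57, 2.57]. Speed limits (rad/s): [2.79, 2.79, 3.14, 3.14, 3.14, 3.14].

INTERFACE

Orientations are given as [roll, pitch, yaw] about the fixed x, y, z axes, in that order (R = Rz(yaw) Ry(pitch) Rx(roll)).
In Python, from bench import robot gives the robot as it stands.
- The arm moves only by the tool play_rows, never from a script. Its arguments are lists of equal length, an entry for each row: "translation": the shift along the tool's x, y, z scaled (see below), a list of three; "twist": the turn, a rotation vector about the tool's x, y, z scaled (see below), a list of three; "gripper": the opening, from -1 (shut) to 1 (fully open). A call has 1 to 8 rows; each row shifts and turns the commanded pose from where the row before left it, along the tool's axes as they then stand; what a row does not reach is not made up. The controller multiplies each number of a shift by 0.04 m and each number of a turn by 0.1 rad. A row lasts 1/10 s, in which the tool goes at most 50 mm and 8.59 degrees, less where a joint would pass 70% of its speed; a pose out of reach is approached as far as the arm can. A call with a number of a shift or a turn outside -1 to 1 is refused whole. A call with a gripper value outside its range is refused whole. The fingers move at their own pace and stop on an object; the grip force is fixed at half the most. Time passes only in rows, so rows that do not move let the fingers close. It gives the time, the measured TCP pose, the force, the opening and the grip force at its end, in the units of the state.
- robot.get_obs(): the state, without advancing time (a new reading comes with each control period).
- robot.snapshot(name): name is "scene" or "top"; returns the picture (400x640x3 uint8, red, green, blue); there is no depth.
- robot.camera_model(name): a dict with "camera_matrix" (3x3 intrinsics, pixels), "rvec" (rotation vector, rad) and "tvec" (3), from world to camera coordinates, as OpenCV has them. Camera axes: x right, y down, z forward; pixel columns grow to the right and rows downward; lengths in m; the calibration is good to about 2 mm. A picture is of the moment at which its call begins. camera_model takes no time and is no camera call.
- robot.close_job(): hands the job in; it is judged then, once.
Trained networks look in the newest picture that a camera, given by its name, has taken for a name from the list of things; names that differ only in an ending like _2 or _b are one class to them, and where a whole thing is asked for, a point or a joint stands for the part that bears it (a point fixed in the world has none). Each returns a list of dicts, best first, with "score" (0 to 1); they miss things now and then, are a little off and sometimes report something else, mostly with a low value. They report only what shows in the picture. A call takes as long as a camera call. They do not tell look-alikes from the thing itself.
- robot.recognise(name, camera): "centre" ([x, y, z] in m, in world coordinates, good to about 4 mm: the middle of the surface that is visible of it).
- robot.spot_point(name, camera): "centre" ([x, y, z] in m, in world coordinates, good to about 4 mm: a listed point, or the origin of a listed thing).
The state is a dict: "time": time; "joint_positions": joint angles; "qvel": joint speeds; "joint_torque": joint torques, N m; "tool_pos": TCP position; "ee_rot": TCP orientation; "wrist_force": force on the tool from outside, world axes, zero at the start; "wrist_torque": the same for the moment, N m; "width": finger opening in m; "finger_force": force on a finger pad.
Only numpy, scipy, OpenCV 4.12 (cv2) and the standard library are available. Lean on these libraries where they do the work, as an engineer would, in place of code of your own. Each camera call takes 0.05 s, during which the arm holds its last target. There are 200 camera calls.

## Working session

There is one attempt and no reset: what is moved stays moved. The work goes in short steps, Python scripts to look and compute and a tool call to move; the robot and the scene stay as the last step left them, time stands still between calls to the robot, and variables do not carry over. Pictures are saved under pics/ and viewed, at most 10 in all, crops included, and the job is handed in when it is done.

Besides the shell and the picture viewer there is one more tool, called after ">>>" as name(argument=value, ...), one argument or row to a line, values as JSON. play_rows: Moves the arm, as the interface text tells. Its arguments: {"type":"object","properties":{"translation":{"type":"array","items":{"type":"array","items":{"type":"number","minimum":-1,"maximum":1}}},"twist":{"type":"array","items":{"type":"array","items":{"type":"number","minimum":-1,"maximum":1}}},"gripper":{"type":"array","items":{"type":"number"}}},"required":["translation","twist","gripper"]}

```bash
mkdir -p pics; python3 - <<'E'
from bench import robot
import cv2
for c in ("scene","top"):
    im=robot.snapshot(c); cv2.imwrite(f"pics/{c}0.png",im[:,:,::-1])
    for n in ("cap","coaster","bottle","neck","cap_grip"):
        for f in (robot.recognise,robot.spot_point):
            try: print(c,n,f.__name__,[(r["centre"],r["score"]) for r in f(n,c)][:5])
            except Exception as e: print(c,n,e)
print(robot.get_obs())
E
```

```text
scene cap call [([0.4885, -0.1142, 0.1658], 0.42)]
scene cap call [([0.5008, -0.1239, 0.1362], 0.63)]
scene coaster call [([0.5307, 0.2813, 0.0078], 0.72), ([0.5636, 0.5875, 0.012], 0.69), ([0.3799, 0.1935, 0.0067], 0.69), ([0.5032, 0.1453, 0.0086], 0.62)]
scene coaster call [([0.3797, 0.1886, -0.0025], 0.62), ([0.5096, 0.1422, 0.0019], 0.58), ([0.5794, 0.5751, 0.0014], 0.51), ([0.5402, 0.2767, -0.0002], 0.47)]
scene bottle call [([0.4713, -0.1014, 0.0581], 0.8)]
scene bottle call [([0.5006, -0.1154, -0.0055], 0.59), ([0.5029, -0.1211, 0.1369], 0.39)]
scene neck call [([0.4719, -0.1039, 0.0581], 0.75)]
scene neck call [([0.5013, -0.1186, 0.137], 0.86), ([0.5099, 0.1422, -0.0013], 0.58)]
scene cap_grip call [([0.4878, -0.1105, 0.1676], 0.53)]
scene cap_grip call [([0.5037, -0.1161, 0.1639], 0.56)]
top cap call [([0.4968, -0.1197, 0.1746], 0.56)]
top cap call [([0.4979, -0.1188, 0.1381], 0.47)]
top coaster call [([0.5091, 0.139, 0.0132], 0.69), ([0.5738, 0.5689, 0.0074], 0.69), ([0.5357, 0.2767, 0.0072], 0.66), ([0.3815, 0.1913, 0.0038], 0.59), ([0.4476, -0.0129, 0.0212], 0.35)]
top co
[... 437 characters left out ...]
, 0.1641], 0.55)]
{'time': 1.1, 'joint_positions': array([ 1.17689139e+00,  8.71751808e-02,  1.37071784e+00, -5.77912824e-05,
        1.68362850e+00, -1.03063692e-01]), 'qvel': array([0.00197966, 0.00021039, 0.00176446, 0.00021448, 0.00019185,
       0.00182122]), 'joint_torque': array([ 1.23865637e-03, -3.40065193e+01, -3.02601206e+01,  7.19916844e-02,
        2.37163051e-02,  9.40820115e-06]), 'tool_pos': array([0.15771949, 0.52689769, 0.2243104 ]), 'ee_rot': array([3.14152780e+00, 6.44369717e-05, 2.85074490e+00]), 'wrist_force': array([-0.02574278,  0.62913903, -0.14827337]), 'wrist_torque': array([-0.02571314,  0.08682682, -0.00689305]), 'finger_force': 0.0, 'width': 0.09388128318451586}
```

View pics/scene0.png

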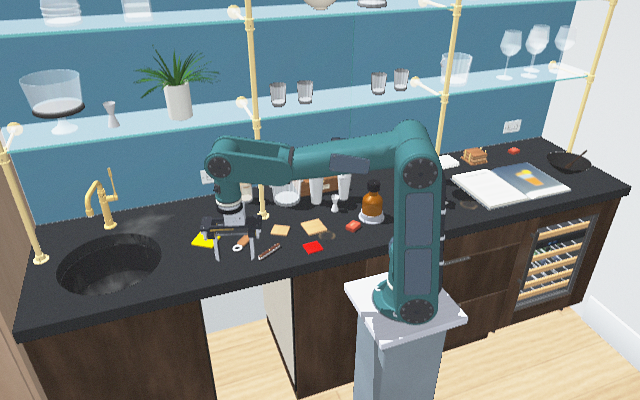

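View pics/top0.png

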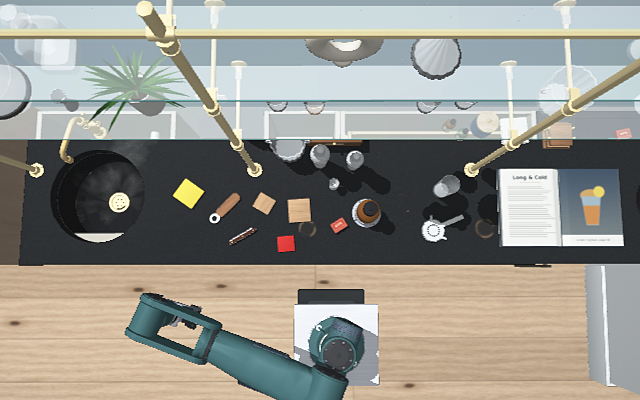

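Wooden candidates for the coaster: the larger tan square at top (299,210) and the smaller one at (264,203). Not wanted: red (286,243), yellow (189,193). The cutting board and paddle (227,207) are other things. The bottle and cap are at (367,210). I choose the one at (299,210) and check it in one crop.

```bash
cat > h.py <<'E'
from bench import robot
import cv2, numpy as np
def ray(cam,uv,z):
    m=robot.camera_model(cam); K=np.array(m["camera_matrix"]);R=cv2.Rodrigues(np.array(m["rvec"]))[0];t=np.array(m["tvec"]).ravel()
    d=R.T@np.linalg.inv(K)@[uv[0],uv[1],1]; c=-R.T@t
    return c+d*(z-c[2])/d[2]
def proj(cam,p):
    m=robot.camera_model(cam)
    return cv2.projectPoints(np.array([p],float),np.array(m["rvec"]),np.array(m["tvec"]),np.array(m["camera_matrix"]),None)[0].ravel()
E
python3 - <<'E'
from h import *
im=cv2.imread("pics/top0.png")
cr=im[170:260,250:400]; cv2.imwrite("pics/crop1.png",cv2.resize(cr,None,fx=5,fy=5,interpolation=cv2.INTER_CUBIC))
hsv=cv2.cvtColor(im,cv2.COLOR_BGR2HSV)
m=((hsv[...,0]<25)&(hsv[...,1]>50)&(hsv[...,2]>120)).astype(np.uint8)
n,l,s,c=cv2.connectedComponentsWithStats(m)
for i in range(1,n):
    if s[i,4]>60 and 240<c[i][0]<330 and 180<c[i][1]<260:
        r=cv2.minAreaRect(np.argwhere(l==i)[:,::-1].astype(np.float32)); print(c[i],s[i],r,ray("top",c[i],.009))
print(proj("top",[.501,-.1195,.174]),proj("top",[.501,-.1195,.0]))
E
```

```text
[263.63758389 203.06040268] [252 192  24  23 298] ((263.5735168457031, 203.04409790039062), (17.835853576660156, 16.63536262512207), 30.963756561279297) [0.53772753 0.27889697 0.009     ]
[298.79223301 210.08737864] [287 198  24  25 515] ((298.73675537109375, 210.0509033203125), (23.08209228515625, 22.217344284057617), 86.18592071533203) [0.51013969 0.14219868 0.009     ]
[285.46240602 243.27067669] [277 235  18  17 266] ((285.4441223144531, 243.27349853515625), (15.492693901062012, 17.103321075439453), 85.60128784179688) [0.38178192 0.19294765 0.009     ]
[370.55365345 207.60779124] [366.03198312 212.60352983]
```

View pics/crop1.png

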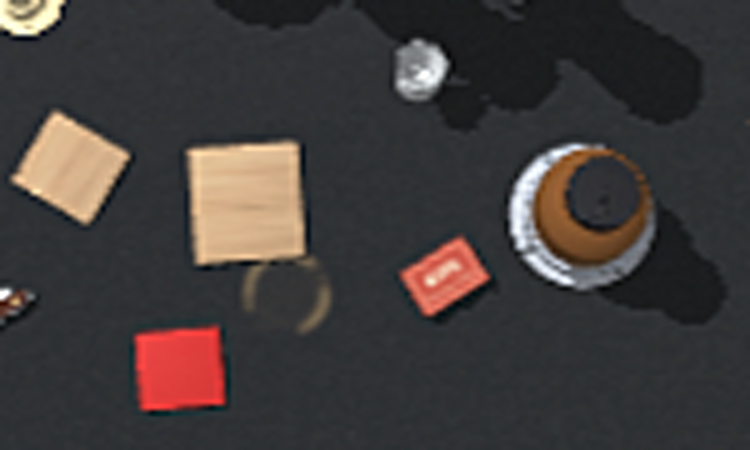

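The crop shows the larger tan coaster, centred at top px (299,210), and the cap at about (370.6,208). That gives the coaster at about (0.510, 0.142) and the cap axis at about (0.501, -0.1195). Moving over the bottle now.

>>> play_rows(
  translation=[
    [-0.8,-0.81,0],
    [-0.8,-0.81,0],
    [-0.8,-0.81,0],
    [-0.8,-0.81,0],
    [-0.8,-0.81,0],
    [-0.8,-0.81,0],
    [-0.8,-0.81,0],
    [-0.8,-0.81,0],
  ],
  twist=[
    [0,0,0],
    [0,0,0],
    [0,0,0],
    [0,0,0],
    [0,0,0],
    [0,0,0],
    [0,0,0],
    [0,0,0],
  ],
  gripper=[1,1,1,1,1,1,1,1],
)

```text
time: 1.9
tool_pos: [0.3291, 0.2036, 0.2246]
ee_rot: [3.141, 0.001, 2.851]
wrist_force: [0.8, 0.2, -0.6]
width: 0.0941
finger_force: 0.0
```

>>> play_rows(
  translation=[
    [-0.8,-0.81,0],
    [-0.8,-0.81,0],
    [-0.8,-0.81,0],
    [-0.8,-0.81,0],
    [-0.8,-0.81,0],
    [-0.8,-0.81,0],
    [-0.8,-0.81,0],
    [-0.8,-0.81,0],
  ],
  twist=[
    [0,0,0],
    [0,0,0],
    [0,0,0],
    [0,0,0],
    [0,0,0],
    [0,0,0],
    [0,0,0],
    [0,0,0],
  ],
  gripper=[1,1,1,1,1,1,1,1],
)

```text
time: 2.7
tool_pos: [0.5002, -0.1184, 0.2244]
ee_rot: [3.141, 0.001, 2.85]
wrist_force: [0.5, -0.0, 0.6]
width: 0.0943
finger_force: 0.0
```

>>> play_rows(
  translation=[
    [0,0,0],
    [0,0,0],
    [0,0,0],
    [0,0,0],
    [0,0,0],
    [0,0,0],
    [0,0,0],
    [0,0,0],
  ],
  twist=[
    [0,0,1],
    [0,0,1],
    [0,0,1],
    [0,0,1],
    [0,0,1],
    [0,0,1],
    [0,0,1],
    [0,0,1],
  ],
  gripper=[1,1,1,1,1,1,1,1],
)

```text
time: 3.5
tool_pos: [0.4996, -0.1165, 0.2243]
ee_rot: [3.141, -0.0, 2.047]
wrist_force: [-0.1, 0.7, 0.5]
width: 0.0942
finger_force: 0.0
```

>>> play_rows(
  translation=[
    [0,0,0],
    [0,0,0],
    [0,0,0],
    [0,0,0],
    [0,0,0],
    [0,0,0],
    [0,0,0],
    [0,0,0],
  ],
  twist=[
    [0,0,1],
    [0,0,1],
    [0,0,1],
    [0,0,1],
    [0,0,1],
    [0,0,1],
    [0,0,1],
    [0,0,1],
  ],
  gripper=[1,1,1,1,1,1,1,1],
)

```text
time: 4.3
tool_pos: [0.4996, -0.1165, 0.2243]
ee_rot: [3.142, -0.0, 1.247]
wrist_force: [0.8, -0.4, -0.5]
width: 0.0939
finger_force: 0.0
```

>>> play_rows(
  translation=[
    [0,0,0],
    [0,0,0],
    [0,0,0],
    [0,0,0],
    [0,0,0],
    [0,0,0],
    [0,0,0],
    [0,0,0],
  ],
  twist=[
    [0,0,1],
    [0,0,1],
    [0,0,1],
    [0,0,1],
    [0,0,1],
    [0,0,1],
    [0,0,0.7],
    [0,0,0],
  ],
  gripper=[1,1,1,1,1,1,1,1],
)

```text
time: 5.1
tool_pos: [0.4996, -0.1165, 0.2243]
ee_rot: [3.142, -0.0, 0.581]
wrist_force: [0.3, -0.2, -0.2]
width: 0.0941
finger_force: 0.0
```

```bash
python3 - <<'E'
from h import *
for c in ("scene","top"):
    im=robot.snapshot(c); cv2.imwrite(f"pics/{c}1.png",im[:,:,::-1])
    for n in ("cap_grip","neck","bottle"):
        print(c,n,[(r["centre"],r["score"]) for r in robot.spot_point(n,c)][:3])
o=robot.get_obs();print({k:np.round(o[k],4) for k in ("time","tool_pos","ee_rot","wrist_force","wrist_torque","joint_positions")})
E
```

```text
scene cap_grip []
scene neck [([0.5017, -0.1211, 0.1422], 0.58), ([0.6068, 0.0059, -0.002], 0.21)]
scene bottle [([0.5012, -0.1162, -0.0056], 0.55)]
top cap_grip []
top neck [([0.4978, -0.1254, 0.1423], 0.56)]
top bottle [([0.5011, -0.1209, -0.0005], 0.54)]
{'time': np.float64(5.5), 'tool_pos': array([ 0.4996, -0.1165,  0.2243]), 'ee_rot': array([-3.1416e+00, -1.0000e-04,  5.8120e-01]), 'wrist_force': array([0.2382, 0.127 , 0.4815]), 'wrist_torque': array([-0.0606,  0.1087,  0.0097]), 'joint_positions': array([-3.3970e-01,  4.5000e-03,  1.4568e+00,  1.0000e-04,  1.6802e+00,
        6.4990e-01])}
```

>>> play_rows(
  translation=[
    [0,0.08,0],
    [0,0,0.3],
    [0,0,0.3],
    [0,0,0.3],
    [0,0,0.3],
    [0,0,0.3],
    [0,0,0],
    [0,0,0],
  ],
  twist=[
    [0,0,0],
    [0,0,0],
    [0,0,0],
    [0,0,0],
    [0,0,0],
    [0,0,0],
    [0,0,0],
    [0,0,0],
  ],
  gripper=[1,1,1,1,1,0.5,0.3,0.26],
)

```text
time: 6.3
tool_pos: [0.5012, -0.1191, 0.1638]
ee_rot: [-3.141, 0.0, 0.581]
wrist_force: [0.7, 0.2, 1.9]
width: 0.0735
finger_force: 0.0
```

>>> play_rows(
  translation=[
    [0,0,0],
    [0,0,0],
  ],
  twist=[
    [0,0,0],
    [0,0,0],
  ],
  gripper=[0.2,0.2],
)

```text
time: 6.5
tool_pos: [0.5018, -0.1194, 0.1652]
ee_rot: [3.14, -0.001, 0.581]
wrist_force: [-0.2, -1.1, -0.3]
width: 0.0583
finger_force: 0.0
```

>>> play_rows(
  translation=[
    [0,0,0],
    [0,0,0],
  ],
  twist=[
    [0,0,0],
    [0,0,0],
  ],
  gripper=[0.17,0.17],
)

```text
time: 6.7
tool_pos: [0.5015, -0.1192, 0.1647]
ee_rot: [3.141, -0.001, 0.581]
wrist_force: [-0.1, 0.6, 0.1]
width: 0.0549
finger_force: 0.0
```

>>> play_rows(
  translation=[
    [0,0,0],
    [0,0,0],
  ],
  twist=[
    [0,0,0],
    [0,0,0],
  ],
  gripper=[0.14,0.14],
)

```text
time: 6.9
tool_pos: [0.5014, -0.1192, 0.1643]
ee_rot: [3.142, -0.0, 0.581]
wrist_force: [0.3, -0.5, 0.5]
width: 0.0536
finger_force: 0.0
```

>>> play_rows(
  translation=[
    [0,0,0],
    [0,0,0],
    [0,0,0],
    [0,0,0],
    [0,0,0],
    [0,0,0],
    [0,0,0],
    [0,0,0],
  ],
  twist=[
    [0,0,0],
    [0,0,-1],
    [0,0,-1],
    [0,0,-1],
    [0,0,-1],
    [0,0,-1],
    [0,0,-1],
    [0,0,-1],
  ],
  gripper=[0.35,0.35,0.35,0.35,0.35,0.35,0.35,0.35],
)

```text
time: 7.7
tool_pos: [0.5013, -0.1192, 0.1642]
ee_rot: [-3.142, -0.0, 1.285]
wrist_force: [-0.2, 0.5, 0.8]
width: 0.0634
finger_force: 0.0
```

>>> play_rows(
  translation=[
    [0,0,0],
    [0,0,0],
    [0,0,0],
    [0,0,0],
    [0,0,0],
    [0,0,0],
    [0,0,0],
    [0,0,0],
  ],
  twist=[
    [0,0,-1],
    [0,0,-1],
    [0,0,-1],
    [0,0,-1],
    [0,0,-1],
    [0,0,-1],
    [0,0,-1],
    [0,0,-1],
  ],
  gripper=[0.35,0.35,0.35,0.35,0.35,0.35,0.35,0.26],
)

```text
time: 8.5
tool_pos: [0.5013, -0.1192, 0.1642]
ee_rot: [3.142, -0.0, 2.085]
wrist_force: [0.1, -0.3, -0.3]
width: 0.06
finger_force: 0.0
```

>>> play_rows(
  translation=[
    [0,0,0],
    [0,0,0],
  ],
  twist=[
    [0,0,0],
    [0,0,0],
  ],
  gripper=[0.22,0.22],
)

```text
time: 8.7
tool_pos: [0.5013, -0.1192, 0.1642]
ee_rot: [3.141, -0.0, 2.079]
wrist_force: [-0.8, 0.2, 0.1]
width: 0.0573
finger_force: 0.0
```

>>> play_rows(
  translation=[
    [0,0,0],
    [0,0,0],
  ],
  twist=[
    [0,0,0],
    [0,0,0],
  ],
  gripper=[0.18,0.18],
)

```text
time: 8.9
tool_pos: [0.5008, -0.1195, 0.1642]
ee_rot: [-3.14, -0.0, 2.08]
wrist_force: [-2.2, -0.5, -0.0]
width: 0.0556
finger_force: 1.2
```

>>> play_rows(
  translation=[
    [0,0,0],
    [0,0,0],
  ],
  twist=[
    [0,0,0],
    [0,0,0],
  ],
  gripper=[0.15,0.15],
)

```text
time: 9.1
tool_pos: [0.501, -0.1194, 0.1642]
ee_rot: [-3.141, -0.0, 2.08]
wrist_force: [-1.7, -2.2, 0.3]
width: 0.0542
finger_force: 1.4
```

>>> play_rows(
  translation=[
    [0,-0.04,0],
    [0,0,0],
  ],
  twist=[
    [0,0,0],
    [0,0,0],
  ],
  gripper=[0.15,0.15],
)

```text
time: 9.3
tool_pos: [0.5003, -0.1198, 0.1644]
ee_rot: [3.14, 0.0, 2.081]
wrist_force: [-0.1, -0.1, -0.1]
width: 0.0539
finger_force: 0.0
```

>>> play_rows(
  translation=[
    [0,0,0],
    [0,0,0],
  ],
  twist=[
    [0,0,0],
    [0,0,0],
  ],
  gripper=[0.13,0.13],
)

```text
time: 9.5
tool_pos: [0.5002, -0.1198, 0.1643]
ee_rot: [3.141, 0.0, 2.081]
wrist_force: [-1.0, 1.0, -0.2]
width: 0.0534
finger_force: 0.0
```

>>> play_rows(
  translation=[
    [0,0,0],
    [0,0,0],
  ],
  twist=[
    [0,0,0],
    [0,0,0],
  ],
  gripper=[0.115,0.115],
)

```text
time: 9.7
tool_pos: [0.5, -0.1199, 0.1643]
ee_rot: [3.141, -0.0, 2.081]
wrist_force: [-0.5, 0.1, 0.2]
width: 0.0522
finger_force: 0.0
```

>>> play_rows(
  translation=[
    [0,0,0],
    [0,0,0],
    [0,0,0],
    [0,0,0],
    [0,0,0],
    [0,0,0],
    [0,0,0],
    [0,0,0],
  ],
  twist=[
    [0,0,0],
    [0,0,1],
    [0,0,1],
    [0,0,1],
    [0,0,1],
    [0,0,1],
    [0,0,1],
    [0,0,1],
  ],
  gripper=[0.35,0.35,0.35,0.35,0.35,0.35,0.35,0.35],
)

```text
time: 10.5
tool_pos: [0.5, -0.1199, 0.1642]
ee_rot: [3.142, -0.0, 1.377]
wrist_force: [0.7, 0.0, 0.3]
width: 0.0634
finger_force: 0.0
```

>>> play_rows(
  translation=[
    [0,0,0],
    [0,0,0],
    [0,0,0],
    [0,0,0],
    [0,0,0],
    [0,0,0],
    [0,0,0],
    [0,0,0],
  ],
  twist=[
    [0,0,1],
    [0,0,1],
    [0,0,1],
    [0,0,1],
    [0,0,1],
    [0,0,1],
    [0,0,1],
    [0,0,0],
  ],
  gripper=[0.35,0.35,0.35,0.35,0.35,0.3,0.2,0.13],
)

```text
time: 11.3
tool_pos: [0.5, -0.12, 0.1643]
ee_rot: [-3.142, -0.0, 0.681]
wrist_force: [0.2, 0.8, -0.7]
width: 0.054
finger_force: 0.0
```

>>> play_rows(
  translation=[
    [0,0,0],
    [0,0,0],
    [0,0,0],
  ],
  twist=[
    [0,0,0],
    [0,0,0],
    [0,0,0],
  ],
  gripper=[0.11,0.11,0.11],
)

```text
time: 11.6
tool_pos: [0.5001, -0.12, 0.1643]
ee_rot: [3.141, -0.0, 0.682]
wrist_force: [0.6, 0.4, -0.3]
width: 0.0523
finger_force: 0.3
```

>>> play_rows(
  translation=[
    [0,0,0],
    [0,0,0],
    [0,0,0],
    [0,0,0],
  ],
  twist=[
    [0,0,0],
    [0,0,0],
    [0,0,0],
    [0,0,0],
  ],
  gripper=[0,-0.3,-1,-1],
)

```text
time: 12.0
tool_pos: [0.5001, -0.1201, 0.1643]
ee_rot: [3.141, -0.0, 0.681]
wrist_force: [1.0, -1.1, -0.7]
width: 0.0515
finger_force: 30.0
```

```bash
cat > s.py <<'E'
from h import *
o=robot.get_obs()
for k in ("time","tool_pos","ee_rot","wrist_force","wrist_torque","joint_positions","width","finger_force"): print(k,np.round(o[k],4))
E
python3 s.py
```

```text
time 12.0
tool_pos [ 0.5001 -0.1201  0.1643]
ee_rot [ 3.1412e+00 -2.0000e-04  6.8090e-01]
wrist_force [ 1.0357 -1.1487 -0.6748]
wrist_torque [-0.2327 -0.0703  0.0221]
joint_positions [-3.4590e-01  2.7200e-02  1.5529e+00 -1.0000e-04  1.5611e+00  5.4400e-01]
width 0.0515
finger_force 29.9998
```

>>> play_rows(
  translation=[
    [0,0,0.05],
    [0,0,0],
  ],
  twist=[
    [0,0,0],
    [0,0,0],
  ],
  gripper=[-1,-1],
)

```text
time: 12.2
tool_pos: [0.5001, -0.1201, 0.1629]
ee_rot: [3.141, -0.0, 0.681]
wrist_force: [0.1, -1.3, 3.6]
width: 0.0516
finger_force: 30.0
```

>>> play_rows(
  translation=[
    [0,0,0.05],
    [0,0,0],
  ],
  twist=[
    [0,0,0],
    [0,0,0],
  ],
  gripper=[-1,-1],
)

```text
time: 12.4
tool_pos: [0.5001, -0.1201, 0.161]
ee_rot: [3.141, -0.001, 0.681]
wrist_force: [-1.0, -0.2, 4.8]
width: 0.0515
finger_force: 30.0
```

>>> play_rows(
  translation=[
    [0,0,0.05],
    [0,0,0.05],
    [0,0,0],
  ],
  twist=[
    [0,0,0],
    [0,0,0],
    [0,0,0],
  ],
  gripper=[-1,-1,-1],
)

```text
time: 12.7
tool_pos: [0.5002, -0.1201, 0.1577]
ee_rot: [3.14, -0.001, 0.681]
wrist_force: [-1.9, 0.2, 8.3]
width: 0.0517
finger_force: 30.0
```

>>> play_rows(
  translation=[
    [0,0,0.03],
    [0,0,0],
  ],
  twist=[
    [0,0,0],
    [0,0,0],
  ],
  gripper=[-1,-1],
)

```text
time: 12.9
tool_pos: [0.5002, -0.1201, 0.1569]
ee_rot: [3.14, -0.001, 0.681]
wrist_force: [-1.6, -0.7, 9.2]
width: 0.0516
finger_force: 30.0
```

>>> play_rows(
  translation=[
    [0,0,0.03],
    [0,0,0],
  ],
  twist=[
    [0,0,0],
    [0,0,0],
  ],
  gripper=[-1,-1],
)

```text
time: 13.1
tool_pos: [0.5002, -0.1201, 0.156]
ee_rot: [3.14, -0.001, 0.681]
wrist_force: [-2.3, -0.5, 9.4]
width: 0.0514
finger_force: 30.0
```

>>> play_rows(
  translation=[
    [0,0,0.05],
    [0,0,0.05],
    [0,0,0],
  ],
  twist=[
    [0,0,0],
    [0,0,0],
    [0,0,0],
  ],
  gripper=[-1,-1,-1],
)

```text
time: 13.4
tool_pos: [0.5003, -0.1202, 0.1527]
ee_rot: [3.139, -0.001, 0.681]
wrist_force: [-4.3, 0.1, 12.7]
width: 0.0518
finger_force: 30.0
```

>>> play_rows(
  translation=[
    [0,0,0.03],
    [0,0,0],
  ],
  twist=[
    [0,0,0],
    [0,0,0],
  ],
  gripper=[-1,-1],
)

```text
time: 13.6
tool_pos: [0.5003, -0.1201, 0.1525]
ee_rot: [3.139, -0.001, 0.681]
wrist_force: [-5.0, 0.3, 15.8]
width: 0.0521
finger_force: 30.0
```

>>> play_rows(
  translation=[
    [0,0,0.03],
    [0,0,0],
  ],
  twist=[
    [0,0,0],
    [0,0,0],
  ],
  gripper=[-1,-1],
)

```text
time: 13.8
tool_pos: [0.5004, -0.1202, 0.1524]
ee_rot: [3.138, -0.002, 0.681]
wrist_force: [-6.6, 1.3, 19.9]
width: 0.0513
finger_force: 30.0
```

>>> play_rows(
  translation=[
    [-0.012,-0.01,0],
    [0,0,0],
    [0,0,0],
  ],
  twist=[
    [0,0,0],
    [0,0,-0.5],
    [0,0,-0.5],
  ],
  gripper=[-1,-1,-1],
)

```text
time: 14.1
tool_pos: [0.5003, -0.1201, 0.1524]
ee_rot: [3.137, -0.003, 0.783]
wrist_force: [-4.3, 2.0, 19.4]
width: 0.0518
finger_force: 30.0
```

```bash
python3 s.py
```

```text
time 14.1
tool_pos [ 0.5003 -0.1201  0.1524]
ee_rot [ 3.1372e+00 -2.6000e-03  7.8260e-01]
wrist_force [-4.2537  1.9729 19.3544]
wrist_torque [ 0.2439  1.1345 -0.1336]
joint_positions [-3.4610e-01  2.9900e-02  1.5738e+00  4.0000e-04  1.5327e+00  4.4200e-01]
width 0.0518
finger_force 30.0044
```

>>> play_rows(
  translation=[
    [0,0,0],
    [0,0,0],
    [0,0,0],
    [0,0,0],
  ],
  twist=[
    [0,0,-0.8],
    [0,0,-0.8],
    [0,0,-0.8],
    [0,0,-0.8],
  ],
  gripper=[-1,-1,-1,-1],
)

```text
time: 14.5
tool_pos: [0.5002, -0.12, 0.1524]
ee_rot: [3.137, -0.001, 1.104]
wrist_force: [-5.6, 1.4, 18.7]
width: 0.0517
finger_force: 30.0
```

```bash
python3 s.py | grep -E "ee|wrist"
```

```text
ee_rot [ 3.1369e+00 -1.0000e-03  1.1039e+00]
wrist_force [-5.563   1.44   18.7085]
wrist_torque [ 0.2383  1.1838 -0.1493]
```

>>> play_rows(
  translation=[
    [0,0,0],
    [0,0,0],
    [0,0,0],
    [0,0,0],
    [0,0,0],
  ],
  twist=[
    [0,0,-0.8],
    [0,0,-0.8],
    [0,0,-0.8],
    [0,0,-0.8],
    [0,0,0],
  ],
  gripper=[-1,-1,-1,-1,-1],
)

```text
time: 15.0
tool_pos: [0.5003, -0.1204, 0.1524]
ee_rot: [3.136, 0.001, 1.422]
wrist_force: [-4.7, -0.2, 18.7]
width: 0.0516
finger_force: 30.0
```

```bash
python3 s.py
```

```text
time 15.0
tool_pos [ 0.5003 -0.1204  0.1524]
ee_rot [3.1363e+00 1.2000e-03 1.4221e+00]
wrist_force [-4.7283 -0.1789 18.7428]
wrist_torque [0.0569 1.0879 0.0861]
joint_positions [-3.4620e-01  3.0000e-02  1.5738e+00 -2.0000e-04  1.5324e+00 -1.9750e-01]
width 0.0516
finger_force 30.0036
```

>>> play_rows(
  translation=[
    [0,0,0],
    [0,0,0],
    [0,0,0],
    [0,0,0],
  ],
  twist=[
    [0,0,-0.8],
    [0,0,-0.8],
    [0,0,-0.8],
    [0,0,-0.5],
  ],
  gripper=[-1,-1,-1,-1],
)

```text
time: 15.4
tool_pos: [0.5004, -0.1204, 0.1524]
ee_rot: [3.137, 0.003, 1.713]
wrist_force: [-4.7, 0.8, 18.6]
width: 0.052
finger_force: 30.0
```

```bash
python3 s.py | grep -E "ee|wrist"
```

```text
ee_rot [3.1367e+00 2.6000e-03 1.7131e+00]
wrist_force [-4.6609  0.7776 18.5822]
wrist_torque [ 0.103   0.9953 -0.0843]
```

>>> play_rows(
  translation=[
    [0,0,0],
    [0,0,0],
  ],
  twist=[
    [0,0,-0.25],
    [0,0,-0.25],
  ],
  gripper=[-1,-1],
)

```text
time: 15.6
tool_pos: [0.5003, -0.1203, 0.1525]
ee_rot: [3.137, 0.003, 1.762]
wrist_force: [-5.1, 0.9, 18.9]
width: 0.0518
finger_force: 30.0
```

```bash
python3 s.py | grep -E "ee|wrist"
```

```text
ee_rot [3.1370e+00 2.7000e-03 1.7616e+00]
wrist_force [-5.1033  0.9093 18.9256]
wrist_torque [ 0.1632  1.112  -0.167 ]
```

>>> play_rows(
  translation=[
    [0,0,0],
  ],
  twist=[
    [0,0,-0.2],
  ],
  gripper=[-1],
)

```text
time: 15.7
tool_pos: [0.5002, -0.1202, 0.1524]
ee_rot: [3.137, 0.003, 1.781]
wrist_force: [-4.8, 1.1, 19.6]
width: 0.0514
finger_force: 30.0
```

```bash
python3 s.py | grep -E "ee|wrist"
```

```text
ee_rot [3.1373e+00 2.5000e-03 1.7813e+00]
wrist_force [-4.7785  1.0886 19.6364]
wrist_torque [ 0.1713  1.0974 -0.2281]
```

>>> play_rows(
  translation=[
    [0,0,0],
  ],
  twist=[
    [0,0,-0.1],
  ],
  gripper=[-1],
)

```text
time: 15.8
tool_pos: [0.5002, -0.1202, 0.1524]
ee_rot: [3.137, 0.003, 1.791]
wrist_force: [-5.2, 0.6, 18.8]
width: 0.0514
finger_force: 30.0
```

```bash
python3 s.py | grep -E "ee|wrist"
```

```text
ee_rot [3.1374e+00 2.5000e-03 1.7908e+00]
wrist_force [-5.1788  0.5707 18.8371]
wrist_torque [ 0.1601  1.1144 -0.305 ]
```

>>> play_rows(
  translation=[
    [0,0,0],
  ],
  twist=[
    [0,0,-0.1],
  ],
  gripper=[-1],
)

```text
time: 15.9
tool_pos: [0.5001, -0.1202, 0.1524]
ee_rot: [3.138, 0.003, 1.8]
wrist_force: [-4.5, 1.0, 19.3]
width: 0.0517
finger_force: 30.0
```

```bash
python3 s.py | grep -E "ee|wrist"
```

```text
ee_rot [3.1375e+00 2.6000e-03 1.8003e+00]
wrist_force [-4.4978  1.0088 19.2569]
wrist_torque [ 0.1622  1.1925 -0.4054]
```

>>> play_rows(
  translation=[
    [0,0,0],
    [0,0,-0.05],
    [0,0,-0.05],
    [0,0,-0.05],
    [0,0,-0.05],
    [0,0,0],
  ],
  twist=[
    [0,0,0.25],
    [0,0,0],
    [0,0,0],
    [0,0,0],
    [0,0,0],
    [0,0,0],
  ],
  gripper=[-1,-1,-1,-1,-1,-1],
)

```text
time: 16.5
tool_pos: [0.5001, -0.1202, 0.1577]
ee_rot: [3.139, 0.002, 1.776]
wrist_force: [-1.8, -0.9, 8.4]
width: 0.0516
finger_force: 30.0
```

```bash
python3 s.py | grep -E "ee|wrist"
```

```text
ee_rot [3.1387e+00 1.6000e-03 1.7757e+00]
wrist_force [-1.7657 -0.9384  8.3684]
wrist_torque [-0.1177  0.3638 -0.0683]
```

>>> play_rows(
  translation=[
    [0,0,-0.05],
    [0,0,-0.05],
    [0,0,-0.05],
    [0,0,-0.05],
    [0,0,0],
  ],
  twist=[
    [0,0,0],
    [0,0,0],
    [0,0,0],
    [0,0,0],
    [0,0,0],
  ],
  gripper=[-1,-1,-1,-1,-1],
)

```text
time: 17.0
tool_pos: [0.4997, -0.1201, 0.1637]
ee_rot: [3.141, 0.0, 1.776]
wrist_force: [1.8, -1.7, 3.5]
width: 0.0521
finger_force: 30.0
```

>>> play_rows(
  translation=[
    [0,0,-0.03],
    [0,0,-0.03],
    [0,0,0],
  ],
  twist=[
    [0,0,0],
    [0,0,0],
    [0,0,0],
  ],
  gripper=[-1,-1,-1],
)

```text
time: 17.3
tool_pos: [0.499, -0.1201, 0.1654]
ee_rot: [-3.141, -0.0, 1.776]
wrist_force: [1.6, -1.7, 2.4]
width: 0.0516
finger_force: 30.0
```

>>> play_rows(
  translation=[
    [0,0,-0.05],
    [0,0,-0.05],
    [0,0,0],
  ],
  twist=[
    [0,0,0],
    [0,0,0],
    [0,0,0],
  ],
  gripper=[-1,-1,-1],
)

```text
time: 17.6
tool_pos: [0.4987, -0.12, 0.1694]
ee_rot: [-3.14, -0.001, 1.776]
wrist_force: [0.2, -1.7, -0.6]
width: 0.0517
finger_force: 30.0
```

>>> play_rows(
  translation=[
    [0,0,-0.2],
    [0,0,-0.3],
    [0,0,-0.3],
    [0,0,-0.4],
    [0,0,-0.4],
    [0,0,0],
  ],
  twist=[
    [0,0,0],
    [0,0,0],
    [0,0,0],
    [0,0,0],
    [0,0,0],
    [0,0,0],
  ],
  gripper=[-1,-1,-1,-1,-1,-1],
)

```text
time: 18.2
tool_pos: [0.5007, -0.1201, 0.238]
ee_rot: [3.136, 0.003, 1.776]
wrist_force: [0.5, -0.7, -0.7]
width: 0.0517
finger_force: 30.0
```

```bash
python3 - <<'E'
from h import *
im=robot.snapshot("scene"); cv2.imwrite("pics/s2.png",cv2.resize(im[130:250,260:440,::-1],None,fx=4,fy=4,interpolation=cv2.INTER_CUBIC))
E
python3 s.py
```

```text
time 18.25
tool_pos [ 0.5001 -0.1199  0.2363]
ee_rot [3.1378e+00 1.7000e-03 1.7762e+00]
wrist_force [-0.4898  0.2367 -0.2894]
wrist_torque [-0.0525  0.05   -0.0121]
joint_positions [-3.4600e-01  2.4000e-03  1.4354e+00  6.0000e-04  1.6997e+00 -5.5130e-01]
width 0.0519
finger_force 29.9999
```

View pics/s2.png

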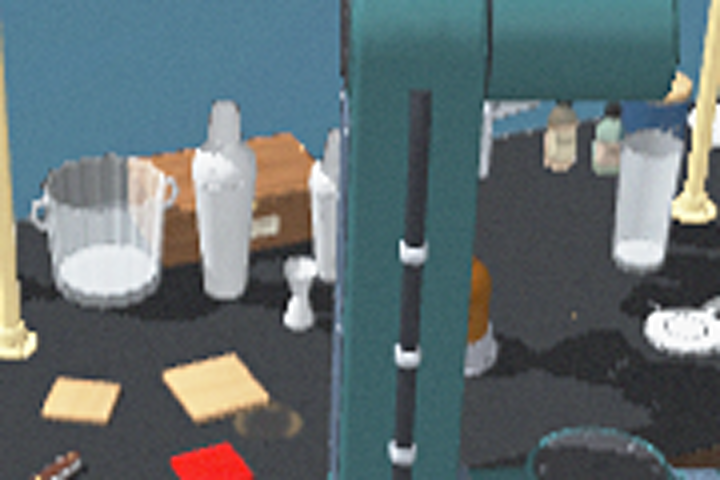

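The arm hides the bottle. The grip width of 52 mm shows the cap is held, and the coaster is clear at crop (217,387). Carrying it over.

>>> play_rows(
  translation=[
    [0.5,0.12,0],
    [0.9,0.22,0],
    [0.9,0.22,0],
    [0.9,0.22,0],
    [0.9,0.22,0],
    [0.9,0.22,0],
    [0.9,0.22,0],
    [0.48,0.12,0],
  ],
  twist=[
    [0,0,0],
    [0,0,0],
    [0,0,0],
    [0,0,0],
    [0,0,0],
    [0,0,0],
    [0,0,0],
    [0,0,0],
  ],
  gripper=[-1,-1,-1,-1,-1,-1,-1,-1],
)

```text
time: 19.05
tool_pos: [0.5076, 0.1454, 0.233]
ee_rot: [-3.14, -0.001, 1.779]
wrist_force: [1.0, 0.3, -0.2]
width: 0.0511
finger_force: 30.0
```

>>> play_rows(
  translation=[
    [0,0,0.3],
    [0,0,0.7],
    [0,0,0.7],
    [0,0,0.7],
    [0,0,0.6],
    [0,0,0.4],
    [0,0,0.2],
    [0,0,0],
  ],
  twist=[
    [0,0,0],
    [0,0,0],
    [0,0,0],
    [0,0,0],
    [0,0,0],
    [0,0,0],
    [0,0,0],
    [0,0,0],
  ],
  gripper=[-1,-1,-1,-1,-1,-1,-1,-1],
)

```text
time: 19.85
tool_pos: [0.5071, 0.1416, 0.0878]
ee_rot: [-3.137, -0.0, 1.775]
wrist_force: [0.8, 0.1, -0.2]
width: 0.0513
finger_force: 30.0
```

```bash
python3 - <<'E'
from h import *
for c in ("scene","top"):
    im=robot.snapshot(c); cv2.imwrite(f"pics/{c}3.png",cv2.resize(im[160:260,230:390,::-1],None,fx=5,fy=5,interpolation=cv2.INTER_CUBIC)[:600])
    for n in ("coaster","cap"): print(c,n,[(r["centre"],r["score"]) for r in robot.spot_point(n,c)][:5])
E
python3 s.py
```

```text
scene coaster [([0.5771, 0.5739, 0.0019], 0.8), ([0.5088, 0.1407, 0.0016], 0.74), ([0.5369, 0.2767, -0.0006], 0.66), ([0.382, 0.1904, -0.0014], 0.56)]
scene cap [([0.5088, 0.1447, 0.0592], 0.49), ([0.4523, -0.413, -0.0009], 0.25)]
top coaster [([0.5397, 0.275, 0.0008], 0.74), ([0.5794, 0.572, 0.0026], 0.57), ([0.3828, 0.1931, -0.0023], 0.47), ([0.508, 0.1413, 0.0027], 0.38)]
top cap [([0.5009, -0.1224, 0.1441], 0.66)]
time 20.15
tool_pos [0.5092 0.1427 0.0911]
ee_rot [3.1392e+00 1.0000e-04 1.7758e+00]
wrist_force [-0.4217 -0.4183 -0.6085]
wrist_torque [-0.0703  0.0182 -0.0325]
joint_positions [ 0.1659  0.104   1.621   0.      1.4143 -0.0391]
width 0.0514
finger_force 30.0
```

View pics/scene3.png

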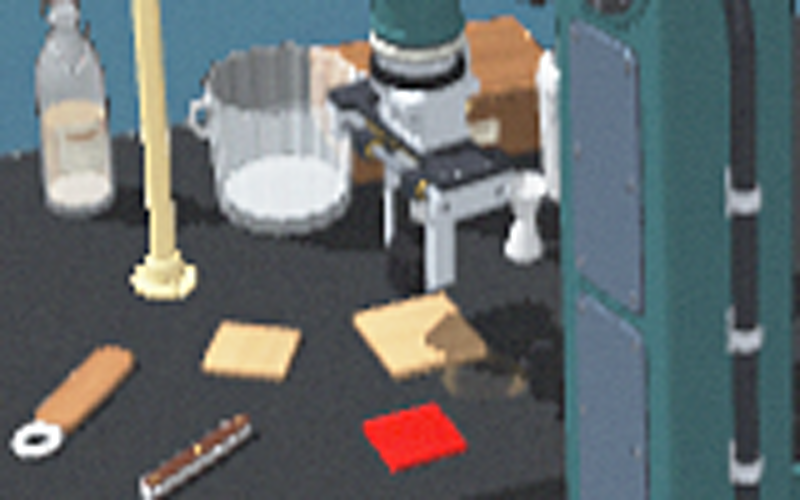

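The cap (crop (408,260)) is held upright between the fingers and over the coaster (crop (420,335)). Lowering it.

>>> play_rows(
  translation=[
    [0,0,0.3],
    [0,0,0.4],
    [0,0,0.35],
    [0,0,0.15],
    [0,0,0.1],
    [0,0,0],
    [0,0,0],
  ],
  twist=[
    [0,0,0],
    [0,0,0],
    [0,0,0],
    [0,0,0],
    [0,0,0],
    [0,0,0],
    [0,0,0],
  ],
  gripper=[-1,-1,-1,-1,-1,-1,-1],
)

```text
time: 20.85
tool_pos: [0.5089, 0.1427, 0.0384]
ee_rot: [3.141, -0.0, 1.776]
wrist_force: [-0.5, 0.7, -1.3]
width: 0.0514
finger_force: 30.0
```

>>> play_rows(
  translation=[
    [0,0,0.02],
    [0,0,0],
    [0,0,0],
  ],
  twist=[
    [0,0,0],
    [0,0,0],
    [0,0,0],
  ],
  gripper=[-1,-1,-1],
)

```text
time: 21.15
tool_pos: [0.5087, 0.1427, 0.0375]
ee_rot: [3.141, -0.0, 1.776]
wrist_force: [-0.0, 0.3, -0.6]
width: 0.0515
finger_force: 30.0
```

>>> play_rows(
  translation=[
    [0,0,0.02],
    [0,0,0.01],
    [0,0,0],
  ],
  twist=[
    [0,0,0],
    [0,0,0],
    [0,0,0],
  ],
  gripper=[-1,-1,-1],
)

```text
time: 21.45
tool_pos: [0.5084, 0.1426, 0.0358]
ee_rot: [-3.141, -0.0, 1.776]
wrist_force: [-0.4, 0.3, -1.3]
width: 0.0517
finger_force: 30.0
```

>>> play_rows(
  translation=[
    [0,0,0.015],
    [0,0,0],
  ],
  twist=[
    [0,0,0],
    [0,0,0],
  ],
  gripper=[-1,-1],
)

```text
time: 21.65
tool_pos: [0.5085, 0.1426, 0.0353]
ee_rot: [3.141, -0.0, 1.776]
wrist_force: [-1.0, 0.6, -0.5]
width: 0.0515
finger_force: 30.0
```

>>> play_rows(
  translation=[
    [0,0,0.01],
    [0,0,0],
  ],
  twist=[
    [0,0,0],
    [0,0,0],
  ],
  gripper=[-1,-1],
)

```text
time: 21.85
tool_pos: [0.5085, 0.1426, 0.0353]
ee_rot: [3.141, -0.0, 1.776]
wrist_force: [-1.3, 0.4, 2.1]
width: 0.0518
finger_force: 30.0
```

Touchdown at about 2 N; releasing.

>>> play_rows(
  translation=[
    [0,0,0],
    [0,0,0],
    [0,0,0],
    [0,0,0],
    [0,0,0],
    [0,0,0],
  ],
  twist=[
    [0,0,0],
    [0,0,0],
    [0,0,0],
    [0,0,0],
    [0,0,0],
    [0,0,0],
  ],
  gripper=[0.1,0.13,0.2,0.35,0.5,0.5],
)

```text
time: 22.45
tool_pos: [0.5084, 0.1426, 0.0348]
ee_rot: [-3.142, -0.0, 1.776]
wrist_force: [-0.0, -0.4, 0.2]
width: 0.0703
finger_force: 0.0
```

>>> play_rows(
  translation=[
    [0,0,-0.1],
    [0,0,-0.3],
    [0,0,-0.6],
    [0,0,-0.9],
    [0,0,-0.9],
    [0,0,-0.9],
    [0,0,-0.9],
    [0,0,0],
  ],
  twist=[
    [0,0,0],
    [0,0,0],
    [0,0,0],
    [0,0,0],
    [0,0,0],
    [0,0,0],
    [0,0,0],
    [0,0,0],
  ],
  gripper=[0.5,0.5,0.5,0.5,0.5,0.5,0.5,0.5],
)

```text
time: 23.25
tool_pos: [0.5114, 0.1432, 0.227]
ee_rot: [3.128, 0.0, 1.776]
wrist_force: [-0.1, 0.4, 0.6]
width: 0.0707
finger_force: 0.0
```

>>> play_rows(
  translation=[
    [0.9,0,0],
    [0.9,0,0],
    [0.9,0,0],
    [0.9,0,0],
    [0.9,0,0],
    [0,0,0],
    [0,0,0],
  ],
  twist=[
    [0,0,0],
    [0,0,0],
    [0,0,0],
    [0,0,0],
    [0,0,0],
    [0,0,0],
    [0,0,0],
  ],
  gripper=[0.5,0.5,0.5,0.5,0.5,0.5,0.5],
)

```text
time: 23.95
tool_pos: [0.4714, 0.319, 0.2185]
ee_rot: [-3.141, 0.001, 1.777]
wrist_force: [0.2, 0.9, 0.7]
width: 0.0703
finger_force: 0.0
```

```bash
python3 - <<'E'
from h import *
im=robot.snapshot("top"); cv2.imwrite("pics/top4.png",cv2.resize(im[170:260,250:400,::-1],None,fx=5,fy=5,interpolation=cv2.INTER_CUBIC))
for n in ("coaster","cap"): print(n,[(r["centre"],r["score"]) for r in robot.spot_point(n,"top")][:5])
E
python3 s.py
```

```text
coaster [([0.5744, 0.5719, 0.0024], 0.96), ([0.5399, 0.2767, -0.0005], 0.79), ([0.3804, 0.1934, -0.004], 0.6), ([0.5114, 0.1457, 0.0323], 0.57), ([0.5088, 0.1417, 0.0037], 0.54)]
cap []
time 24.1
tool_pos [0.4721 0.3177 0.2189]
ee_rot [-3.1416e+00  4.0000e-04  1.7744e+00]
wrist_force [0.3259 0.4483 0.1172]
wrist_torque [-0.0993  0.0371 -0.0055]
joint_positions [ 4.9290e-01  1.3090e-01  1.3334e+00 -4.0000e-04  1.6774e+00  2.8930e-01]
width 0.0703
finger_force 0.0
```

View pics/top4.png

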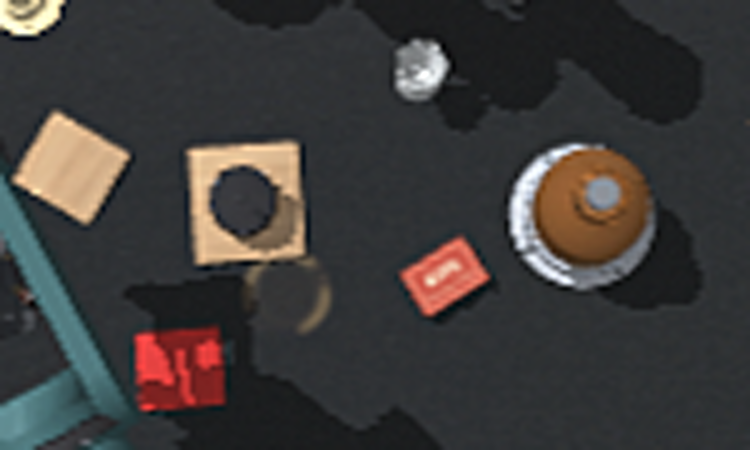

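The cap sits upright on the middle of the coaster (crop (244,201), coaster centre (246,203)). The bottle is open with its grey stopper showing at (602,190), and nothing else has moved.

```bash
python3 -c "
from bench import robot; print(robot.close_job())"
```

```text
the job is handed in; nothing more can be done
None
```

The cap is off the bottle and sits upright on the middle of the larger wooden coaster; the last picture shows the other things near the coaster and bottle unmoved, and the job was handed in at 24 s.

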